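# Check a bent bar by tracing it, then count it

### The arm

A 7-joint arm with a two-finger parallel gripper is mounted at the origin on the work surface. World frame = base frame: x ahead of the robot, y to its left, z up, the work surface at z = 0. Lengths are in m, angles in rad, forces in N, time in s.
With the tool pointing down it reaches from about 0.425 to 0.95 m from the base axis. Payload 4.7 kg.
Tool frame: the origin (TCP) lies on the mounting face of the last link; the fingertips stand 173 mm ahead of it and the grasp point (between the pads) lies 155 mm ahead of it; z points along the fingers, y is the line along which they close (so a half turn about z gives the same grasp; the last joint's range is limited). The gripper opens to 85 mm and grips with 20 to 120 N. Pads are 22 mm wide; open, the fingers measure 114 mm over their backs; the gripper's body (76 mm by 85 mm) begins 54 mm behind the grasp point. The pads swing forward as they close: fully open they stand 13 mm farther back than shut.
Start: joints at [1.23, 0.469, -0.049, 1.532, 0.024, 1.141, -0.082], TCP at [0.207, -0.642, 0.405] pointing down, gripper open.
Joint ranges: [-2.59, 2.59], [-0.33, 1.99], [-1.39, 1.29], [0.1, 2.45], [-1.04, 4.18], [0.21, 1.99], [-2.66, 2.66]. Speed limits (rad/s): [2.57, 2.57, 3.14, 3.14, 3.14, 3.14, 3.14].

### API

Orientations are given as [roll, pitch, yaw] about the fixed x, y, z axes, in that order (R = Rz(yaw) Ry(pitch) Rx(roll)).
In Python, from station import readout, imaging, finish_job gives the robot as it stands.
- The arm moves only by the shell command python3 -m pendant 'ROWS'. ROWS is JSON, a list of rows, each a list of 7 numbers: the shift along the tool's x, y, z each as a share of 0.02 m, from -1 to 1, then the turn, a rotation vector about the tool's x, y, z each as a share of 0.12 rad, from -1 to 1, then the opening, from 0 (shut) to 1 (fully open). In form: [[tx, ty, tz, rx, ry, rz, gripper], ...]. A call has exactly 10 rows; each row shifts and turns the commanded pose from where the row before left it, along the tool's axes as they then stand; what a row does not reach is not made up. A row lasts 1/10 s, in which the tool goes at most 50 mm and 8.59 degrees, less where a joint would pass 70% of its speed; a pose out of reach is approached as far as the arm can. A call with a number of a shift or a turn outside -1 to 1 is refused whole. A call with a gripper value outside its range is refused whole. The fingers move at their own pace and stop on an object; the grip force is fixed at half the most. Time passes only in rows, so rows that do not move let the fingers close, or fill a call up. It gives the time, the measured TCP pose, the force, the opening and the grip force at its end, in the units of the state.
- readout.observe(): the state, without advancing time (a new reading comes with each control period).
- imaging.snapshot(name): name is "scene" or "side" or "wrist"; returns the picture (480x640x3 uint8, red, green, blue); there is no depth.
- imaging.get_calibration(name): a dict with "intrinsics" (3x3 intrinsics, pixels), "R" (3x3) and "t" (3): a world point X has camera coordinates R X + t; the wrist camera has in their place "T_tool_cam" (4x4, takes a point from camera to tool coordinates, whose origin is the TCP and whose axes are the flange's). Camera axes: x right, y down, z forward; pixel columns grow to the right and rows downward; lengths in m; the calibration is good to about 2 mm. A picture is of the moment at which its call begins: read the wrist's pose just before it. get_calibration takes no time and is no camera call.
- finish_job(): hands the job in; it is judged then, once.
The state is a dict: "clock": time; "joint_positions": joint angles; "joint_velocities": joint speeds; "tau": joint torques, N m; "eef_pos": TCP position; "tool_rot": TCP orientation; "wrist_force": force on the tool from outside, world axes, zero at the start; "ft_torque": the same for the moment, N m; "width": finger opening in m; "grip_force": force on a finger pad.
Only numpy, scipy, OpenCV 4.12 (cv2) and the standard library are available. Lean on these libraries where they do the work, as an engineer would, in place of code of your own. Each camera call takes 0.05 s, during which the arm holds its last target. There are 200 camera calls.

### The job

Check the bent steel bar: bring your fingertips down over its yellow end and run them along the bar from above, round both bends and past every white mark in turn to the blue end, lightly touching it or staying within two centimetres above it all the way, without shifting or lifting the bar. Then press the green button of the tally counter fully down with your fingertips to count the bar, and let it spring back. Leave the tape measure, bottle and hammer alone.

Things in the scene. Friction and masses are not known exactly. Their poses are not given: they have to be found in the camera images.
- bar: Bent bar: round steel, 12 mm thick, dark grey, an open U lying flat and loose on the bench (about 0.3 kg). Legs along x, 110 mm (at +y) and 90 mm (at -y), base 180 mm along y at x = -55 mm, corners rounded (centre-line radius 25 mm). Origin within the U, on the bench. Nine painted marks, 0 (yellow) to 8 (blue), 38 to 48 mm apart along it. Bar top 12 mm above the bench. Any yaw.
- mark0 (a point): Middle of the 26 mm yellow band painted at one end of the bent bar (the longer leg's end): where the trace begins. On the bar's centre line, 6 mm below its top.
- mark1 (a point): Mark 1 counted from the yellow end: an 8 mm white painted band on the bent bar, on the longer leg. On the centre line, 6 mm below the bar's top.
- mark2 (a point): Mark 2 counted from the yellow end: an 8 mm white painted band on the bent bar, in the bend. On the centre line, 6 mm below the bar's top.
- mark3 (a point): Mark 3 counted from the yellow end: an 8 mm white painted band on the bent bar, on the straight base. On the centre line, 6 mm below the bar's top.
- mark4 (a point): Mark 4 counted from the yellow end: an 8 mm white painted band on the bent bar, on the straight base. On the centre line, 6 mm below the bar's top.
- mark5 (a point): Mark 5 counted from the yellow end: an 8 mm white painted band on the bent bar, on the straight base. On the centre line, 6 mm below the bar's top.
- mark6 (a point): Mark 6 counted from the yellow end: an 8 mm white painted band on the bent bar, in the bend. On the centre line, 6 mm below the bar's top.
- mark7 (a point): Mark 7 counted from the yellow end: an 8 mm white painted band on the bent bar, on the shorter leg. On the centre line, 6 mm below the bar's top.
- mark8 (a point): Middle of the 26 mm blue band painted at the other end of the bent bar (the shorter leg's end): where the trace ends. On the centre line, 6 mm below the bar's top.
- count_top (a point): Centre of the top face of the tally counter's green push button, 34 mm across, about 58 mm above the bench. The button goes straight down 6 mm against a spring (1.5 N to start, 5 N fully down) and springs back. Black collar 50 mm across, grey 60 mm housing, 80 mm steel foot fixed to the bench, left or right of the bar.
- count (a joint): Travel of the tally counter's green button: 0 up, 0.006 m fully pressed.
- tape_mid (a point): Centre of a loose yellow tape measure, 70 x 38 x 62 mm high, standing on the bench on the side opposite the tally counter; point 31 mm above the bench. To be left alone.
- drink_mid (a point): Centre of a loose upright drink bottle, 64 mm across, 190 mm high, amber with a yellow label; point 95 mm above the bench. To be left alone.
- hammer_grip (a point): Grip of a loose hammer, 280 mm long, lying on the bench beyond the bar. To be left alone.
Not all that is in view belongs to the job. Leave any purple look-alike of the part that bears count_top alone. There is more than one size of the bar; the one meant has the size given above.

How it is judged:
By the outcome, as a careful person would: the job done as asked, in the order asked, and still so for the second after the job is handed in, with the robot touching nothing.
It also fails if it takes over 54 s, if anything falls off the work surface, if the arm or the gripper's body presses on something with over 40 N, if the wrist force passes 120 N, or if a joint passes its speed limit or range.

## Working session

There is one attempt and no reset: what is moved stays moved. The work goes in short steps, Python scripts to look and compute and a shell command to move; the robot and the scene stay as the last step left them, time stands still between calls to the robot, and variables do not carry over. Pictures are saved under pics/ and viewed, at most 10 in all, crops included, and the job is handed in when it is done.

```bash
mkdir -p pics
python3 - <<'E'
from station import readout, imaging
import cv2
print(readout.observe())
for n in ("scene","side"):
    cv2.imwrite(f"pics/{n}0.png",imaging.snapshot(n)[:,:,::-1]); print(n,imaging.get_calibration(n))
print(imaging.get_calibration("wrist"))
E
```

```text
{'clock': 0.0, 'joint_positions': array([ 1.2301039 ,  0.46945495, -0.04861998,  1.53366243,  0.02409055,
        1.14099232, -0.08230873]), 'joint_velocities': array([-0.00055705, -0.00035841,  0.00056614, -0.00056553, -0.00032184,
       -0.00152673,  0.0030079 ]), 'tau': array([-1.71235747e-04, -5.10302746e+01, -4.66635427e-02, -2.37715334e+01,
        1.06618681e-02,  7.49736442e-03, -3.50646786e-06]), 'eef_pos': array([ 0.20703099, -0.64222112,  0.40366539]), 'tool_rot': array([-3.13966146e+00,  4.98194457e-05,  3.11833080e-01]), 'wrist_force': array([-0.47604882, -0.13810496, -0.54266932]), 'ft_torque': array([0.02871907, 0.01136094, 0.02435795]), 'grip_force': 0.0, 'width': 0.08512406808640081}
scene {'intrinsics': array([[436.92084063,   0.        , 316.52073891],
       [  0.        , 436.92084063, 241.35677156],
       [  0.        ,   0.        ,   1.        ]]), 'R': array([[-0.81811637,  0.57505134, -0.00125308],
       [ 0.4903202 ,  0.6964289 , -0.52399702],
       [-0.30045251, -0.42930495, -0.85171917]]), 't': array([ 0.47148899, -0.28472747,  1.137814  ])}
side {'in
[... 192 characters left out ...]
-0.3838253 ,  0.00312089],
       [-0.25776904,  0.61407092, -0.74597053],
       [ 0.28440592, -0.68963399, -0.66597165]]), 't': array([0.57231772, 0.20964623, 0.88451642])}
{'intrinsics': array([[420.83845628,   0.        , 320.51349219],
       [  0.        , 420.83845628, 245.68059293],
       [  0.        ,   0.        ,   1.        ]]), 'T_tool_cam': array([[ 4.25883153e-04, -9.65849470e-01, -2.59103491e-01,
         6.50710750e-02],
       [ 9.99999888e-01,  3.58187760e-04,  3.08477694e-04,
         1.38514788e-03],
       [-2.05135318e-04, -2.59103593e-01,  9.65849515e-01,
         3.18380614e-02],
       [ 0.00000000e+00,  0.00000000e+00,  0.00000000e+00,
         1.00000000e+00]])}
```

View pics/scene0.png

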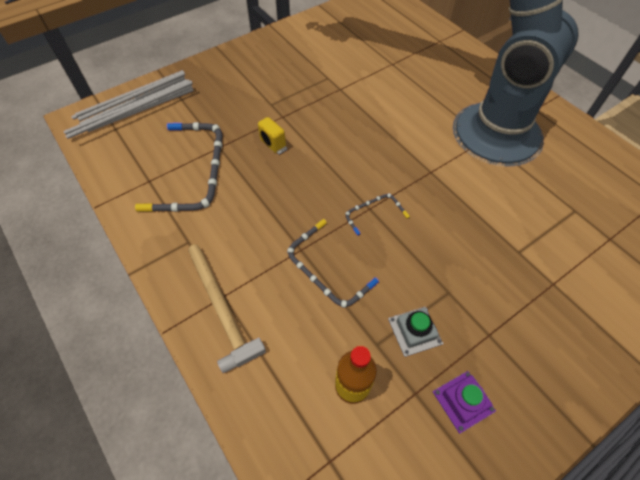

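View pics/side0.png

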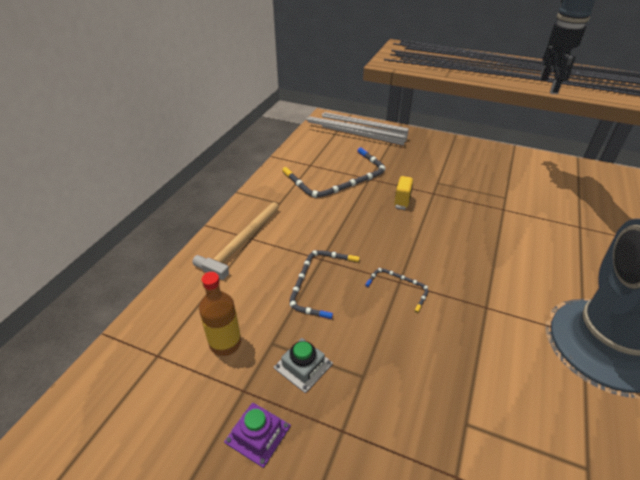

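The scene shows three bars: far (185,165), middle (325,265) and small (378,210). The green-button counter is at (420,323) and its purple look-alike at (470,397). I'll measure their sizes and check a close crop.

```bash
cat > h.py <<'E'
import numpy as np
from station import readout, imaging
from scipy.spatial.transform import Rotation as Ro
def hit(n,uv,z):
    c=imaging.get_calibration(n)
    o=-c["R"].T@c["t"]; d=c["R"].T@np.linalg.inv(c["intrinsics"])@[*uv,1]
    return (o+d*(z-o[2])/d[2])[:2]
def proj(n,X):
    c=imaging.get_calibration(n); p=c["intrinsics"]@(c["R"]@np.array(X)+c["t"]); return p[:2]/p[2]
E
python3 - <<'E'
from h import *
import cv2
for nm,pts in dict(midY=(322,223),midB=(373,285),midc1=(290,250),midc2=(344,304),farY=(143,208),farB=(175,127),farc1=(207,205),farc2=(218,128),smY=(407,215),smB=(356,232),smc1=(391,195),smc2=(347,214)).items(): print(nm,hit("scene",pts,.006).round(3))
print("btn",hit("scene",(420,322),.058),hit("side",(303,350),.058), "tape",hit("scene",(272,136),.031),"bottle",hit("scene",(355,375),.095))
a=cv2.imread("pics/scene0.png")[190:360,270:460]; b=cv2.imread("pics/side0.png")[235:395,260:450]
a=cv2.resize(a,None,fx=4,fy=4,interpolation=cv2.INTER_CUBIC)[:,:760];a=cv2.resize(a,(665,595));b=cv2.resize(b,(700,590),interpolation=cv2.INTER_CUBIC)
cv2.imwrite("pics/ca.png",a)
E
```

```text
midY [ 0.542 -0.027]
midB [0.545 0.159]
midc1 [ 0.639 -0.01 ]
midc2 [0.62  0.158]
farY [ 0.854 -0.298]
farB [ 0.68  -0.494]
farc1 [ 0.73  -0.221]
farc2 [ 0.59  -0.426]
smY [0.371 0.066]
smB [0.494 0.036]
smc1 [0.364 0.001]
smc2 [ 0.481 -0.015]
btn [0.54273578 0.2833667 ] [0.53714217 0.28304345] tape [ 0.50216809 -0.29830841] bottle [0.70768942 0.29689795]
```

View pics/ca.png

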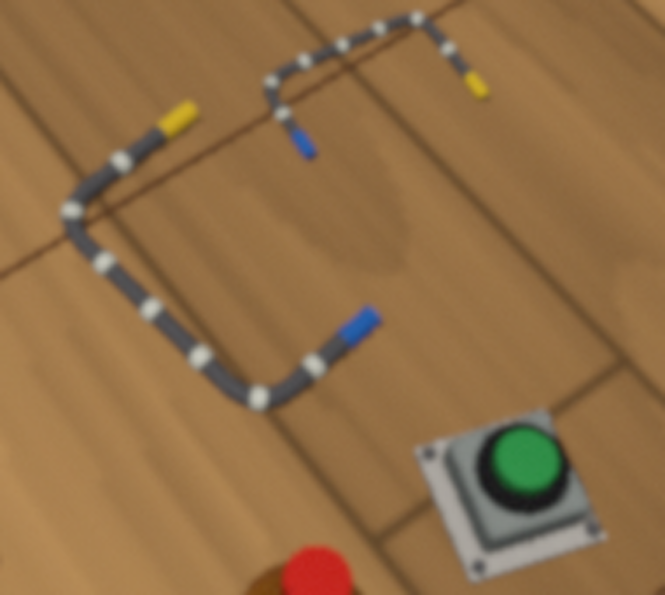

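The crop confirms it: the middle bar's legs are about 185 mm apart, matching 180. The far bar is about 250 mm and the small one about 120 mm. The target counter is the grey one at about (0.54, 0.283), not the purple one. I'll move above the bar with the fingers shut, squaring the tool first.

```bash
python3 -m pendant '[[0,0,0,0,0,0.867,0],[0,0,0,0,0,0.867,0],[0,0,0,0,0,0.867,0],[0.5,-0.96,0,0,0,0,0],[0.5,-0.96,0,0,0,0,0],[0.5,-0.96,0,0,0,0,0],[0.5,-0.96,0,0,0,0,0],[0.5,-0.96,0,0,0,0,0],[0.5,-0.96,0,0,0,0,0],[0.5,-0.96,0,0,0,0,0]]'
cat >> h.py <<'E'
from scipy.optimize import least_squares
def curve(s): # from mark0, arc length s
    s=np.asarray(s,float); L=np.array([72,39.27,130,39.27,80]); c=np.r_[0,np.cumsum(L)]
    out=[]
    for q in np.atleast_1d(s):
        if q<c[1]: p=(42-q,90)
        elif q<c[2]: a=(q-c[1])/25; p=(-30-25*np.sin(a),65+25*np.cos(a))
        elif q<c[3]: p=(-55,65-(q-c[2]))
        elif q<c[4]: a=(q-c[3])/25; p=(-30-25*np.cos(a),-65-25*np.sin(a))
        else: p=(-30+(q-c[4]),-90)
        out.append(p)
    return np.array(out)/1000
def place(x,s): 
    c,d=np.cos(x[2]),np.sin(x[2]); return curve(s)@np.array([[c,d],[-d,c]])+x[:2]
S0=np.array([0,41.6,83,125,166,208,249,291,332.5])
def fit(P,x0=(0.58,.07,np.pi)):
    def f(v):
        s=np.r_[0,v[3:],332.5]; return np.r_[((place(v,s)-P)*1000).ravel(),(v[3:]-S0[1:-1])*.03]
    r=least_squares(f,np.r_[x0,S0[1:-1]]); return r.x, f(r.x)[:18].reshape(9,2)
E
python3 - <<'E'
from h import *
C=np.array([(180,119),(121,161),(72,210),(103,262),(151,308),(200,357),(258,398),(315,365),(360,327)])/3.5+[270,190]
x,r=fit(np.array([hit("scene",p,.008) for p in C])); print(x.round(3)); print(r.round(1)); print(place(x,np.r_[0,x[3:],332.5]).round(3))
E
```

```text
clock: 1.1
eef_pos: [0.2774, -0.5071, 0.4043]
tool_rot: [-3.141, 0.0, -0.0]
wrist_force: [-0.2, -0.9, 0.0]
width: 0.0002
grip_force: 0.0
[5.81000e-01 7.00000e-02 3.26000e+00 4.43960e+01 9.11260e+01 1.32551e+02
 1.75089e+02 2.17951e+02 2.59742e+02 2.99850e+02]
[[ 4.6  0.1]
 [-0.1  0.8]
 [-1.1  0.9]
 [-2.9 -0.3]
 [-1.9 -0.2]
 [-1.9 -0.2]
 [-1.  -1.2]
 [ 0.  -0. ]
 [ 4.4  0.1]]
[[ 0.55  -0.025]
 [ 0.594 -0.02 ]
 [ 0.638 -0.007]
 [ 0.641  0.033]
 [ 0.636  0.075]
 [ 0.631  0.117]
 [ 0.619  0.157]
 [ 0.581  0.16 ]
 [ 0.549  0.156]]
```

```bash
python3 -m pendant '[[0.53,-0.96,0,0,0,0,0],[0.53,-0.96,0,0,0,0,0],[0.53,-0.96,0,0,0,0,0],[0.53,-0.96,0,0,0,0,0],[0.53,-0.96,0,0,0,0,0],[0.53,-0.96,0,0,0,0,0],[0.53,-0.96,0,0,0,0,0],[0.53,-0.96,0,0,0,0,0],[0.53,-0.96,0,0,0,0,0],[0.53,-0.96,0,0,0,0,0]]'
```

```text
clock: 2.1
eef_pos: [0.3834, -0.3152, 0.4044]
tool_rot: [-3.141, 0.001, -0.0]
wrist_force: [-0.2, -0.3, -0.1]
width: 0.0
grip_force: 0.0
```

```bash
python3 -m pendant '[[0.53,-0.96,0,0,0,0,0],[0.53,-0.96,0,0,0,0,0],[0.53,-0.96,0,0,0,0,0],[0.53,-0.96,0,0,0,0,0],[0.53,-0.96,0,0,0,0,0],[0.53,-0.96,0,0,0,0,0],[0.53,-0.96,0,0,0,0,0],[0.53,-0.96,0,0,0,0,0],[0.53,-0.96,0,0,0,0,0],[0.53,-0.96,0,0,0,0,0]]' >/dev/null
python3 -m pendant '[[0.55,-0.96,0,0,0,0,0],[0.55,-0.96,0,0,0,0,0],[0.55,-0.96,0,0,0,0,0],[0.55,-0.96,0,0,0,0,0],[0.55,-0.96,0,0,0,0,0],[0.55,-0.96,0,0,0,0,0],[0.55,-0.96,0,0,0,0,0],[0.55,-0.96,0,0,0,0,0],[0.55,-0.96,0,0,0,0,0],[0,0,0,0,0,0,0]]'
python3 - <<'E'
from h import *
import cv2
s=readout.observe(); im=imaging.snapshot("wrist")
np.savez("w1.npz",p=s["eef_pos"],r=s["tool_rot"]); print(s["eef_pos"],s["tool_rot"])
cv2.imwrite("pics/w1.png",im[:,:,::-1])
E
```

```text
clock: 4.1
eef_pos: [0.5888, 0.0518, 0.4043]
tool_rot: [-3.139, 0.0, 0.004]
wrist_force: [-0.7, 0.2, 0.1]
width: -0.0003
grip_force: 0.0
[0.58883428 0.05181368 0.40426997] [-3.13936814e+00  1.51970038e-04  4.45727715e-03]
```

View pics/w1.png

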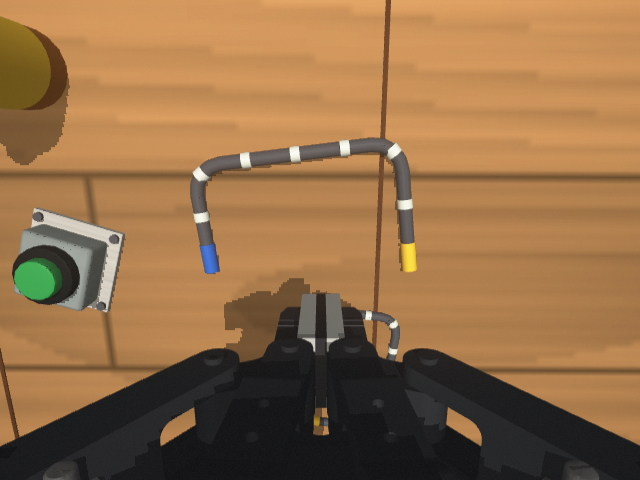

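The wrist view shows the whole bar: yellow (408,257), marks at (404,205), (394,151), (345,148), (295,154), (245,160), (200,174) and (202,217), blue (210,259). The green button is at (37,280).

```bash
cat >> h.py <<'E'
def whit(p,r,uv,z):
    c=imaging.get_calibration("wrist"); T=np.eye(4); T[:3,:3]=Ro.from_euler("xyz",r).as_matrix(); T[:3,3]=p; T=T@c["T_tool_cam"]
    d=T[:3,:3]@np.linalg.inv(c["intrinsics"])@[*uv,1]; o=T[:3,3]
    return (o+d*(z-o[2])/d[2])[:2]
E
python3 - <<'E'
from h import *
w=np.load("w1.npz")
C=[(408,257),(404,205),(394,151),(345,148),(295,154),(245,160),(200,174),(202,217),(210,259)]
P=np.array([whit(w["p"],w["r"],c,.008) for c in C]); x,r=fit(P); print(x.round(3)); print(np.c_[P,place(x,np.r_[0,x[3:],332.5]),r/1000].round(4))
print("btn",whit(w["p"],w["r"],(37,280),.058), "tip pred")
E
```

```text
[5.81000e-01 6.60000e-02 3.26700e+00 4.41420e+01 9.20780e+01 1.33628e+02
 1.76194e+02 2.19091e+02 2.59752e+02 2.97779e+02]
[[ 5.464e-01 -2.800e-02  5.501e-01 -2.850e-02  3.700e-03 -5.000e-04]
 [ 5.937e-01 -2.170e-02  5.939e-01 -2.300e-02  2.000e-04 -1.300e-03]
 [ 6.397e-01 -1.070e-02  6.384e-01 -9.700e-03 -1.300e-03  1.000e-03]
 [ 6.420e-01  3.080e-02  6.404e-01  3.060e-02 -1.600e-03 -2.000e-04]
 [ 6.368e-01  7.300e-02  6.351e-01  7.280e-02 -1.700e-03 -2.000e-04]
 [ 6.316e-01  1.156e-01  6.298e-01  1.154e-01 -1.900e-03 -2.000e-04]
 [ 6.197e-01  1.547e-01  6.184e-01  1.533e-01 -1.200e-03 -1.500e-03]
 [ 5.821e-01  1.556e-01  5.820e-01  1.569e-01 -2.000e-04  1.300e-03]
 [ 5.435e-01  1.510e-01  5.475e-01  1.526e-01  4.000e-03  1.600e-03]]
btn [0.54059496 0.27540355] tip pred
```

```bash
python3 -m pendant '[[-0.25,0.43,0.95,0,0,0,0],[-0.25,0.43,0.95,0,0,0,0],[-0.25,0.43,0.95,0,0,0,0],[-0.25,0.43,0.95,0,0,0,0],[-0.25,0.43,0.95,0,0,0,0],[-0.25,0.43,0.95,0,0,0,0],[-0.25,0.43,0.95,0,0,0,0],[-0.25,0.43,0.95,0,0,0,0],[-0.2,0.43,0.95,0,0,0,0],[0,0,0.95,0,0,0,0]]'
python3 - <<'E'
from h import *
import cv2
s=readout.observe(); print(s["eef_pos"],s["tool_rot"])
p=s["eef_pos"]+[0,0,-.173]
o=[]
for n,m in (("scene",(322,223)),("side",(352,259))):
    im=imaging.snapshot(n)[:,:,::-1]; x0,y0=m[0]-50,m[1]-60
    o.append(cv2.resize(im[y0:y0+120,x0:x0+80],None,fx=5,fy=5,interpolation=cv2.INTER_CUBIC))
    print(n,(proj(n,p)-[x0,y0])*5)
cv2.imwrite("pics/t1.png",np.hstack(o))
E
```

```text
clock: 5.15
eef_pos: [0.543, -0.0318, 0.2139]
tool_rot: [3.139, 0.002, -0.004]
wrist_force: [0.7, -0.6, 0.1]
width: -0.0003
grip_force: 0.0
[ 0.54303919 -0.03182293  0.2138747 ] [ 3.13941764e+00  1.53845659e-03 -4.30528200e-03]
scene [242.92303398 249.63056254]
side [272.09501984 240.59716374]
```

View pics/t1.png

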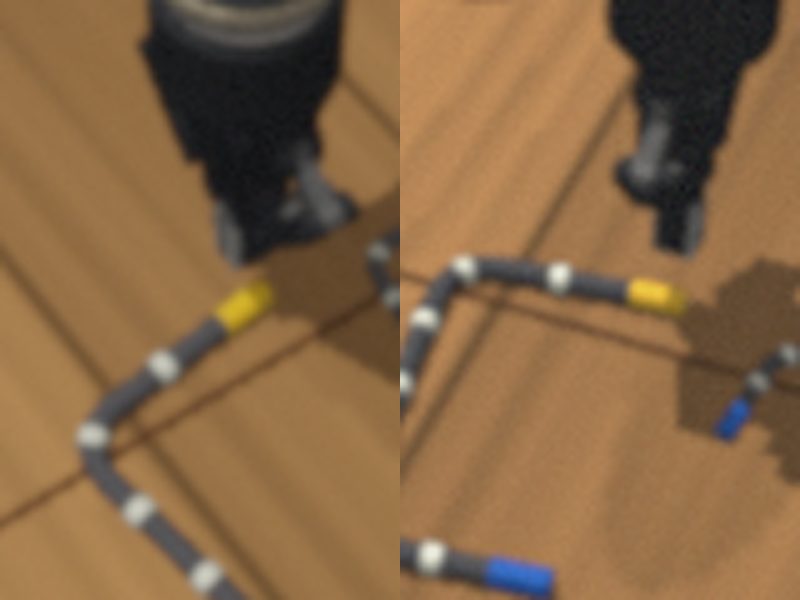

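Scene half: fingertips at (242,255), yellow middle at (243,306). Side half: fingertips at (680,250), yellow middle at (655,296). The tip projection agrees with both. Next I'll locate the marks from both views.

Run:
```python
from h import *
A=[(243,306),(163,366),(93,436),(138,511),(206,576)]; B=[(255,296),(159,278),(64,267),(24,318),(2,384)]
for a,b in zip(A,B): print(hit("scene",np.array(a)/5+[272,163],.009).round(4),hit("side",np.array(b)/5+[302,199],.009).round(4))
for t in ((242,255),): print("tip",hit("scene",np.array(t)/5+[272,163],.041),hit("side",np.array((280,248))/5+[302,199],.041))
print("side ends",hit("side",(322+.5,314.5),.009))
```

```text
[ 0.5476 -0.025 ] [ 0.5474 -0.0253]
[ 0.5947 -0.0194] [ 0.5939 -0.0192]
[ 0.6395 -0.0072] [ 0.6389 -0.0086]
[0.6441 0.0344] [0.6425 0.0306]
[0.6381 0.076 ] [0.6345 0.0733]
tip [ 0.54507694 -0.02964968] [ 0.53795285 -0.02832697]
side ends [0.5500517  0.15823385]
```

```bash
python3 -m pendant '[[0.1,-0.2,0.33,0,0,0,0],[0,0,0.33,0,0,0,0],[0,0,0.34,0,0,0,0],[0,0,0,0,0,0,0],[0.4,-0.05,0,0,0,0,0],[0.4,-0.05,0,0,0,0,0],[0.4,-0.05,0,0,0,0,0],[0.4,-0.05,0,0,0,0,0],[0.4,-0.05,0,0,0,0,0],[0.4,-0.05,0,0,0,0,0]]'
python3 - <<'E'
from h import *
import cv2
o=[]
for n,m in (("scene",(295,235)),("side",(325,259))):
    im=imaging.snapshot(n)[:,:,::-1]; x0,y0=m[0]-40,m[1]-60
    o.append(cv2.resize(im[y0:y0+120,x0:x0+80],None,fx=5,fy=5,interpolation=cv2.INTER_CUBIC))
cv2.imwrite("pics/t2.png",np.hstack(o))
E
```

```text
clock: 6.25
eef_pos: [0.5951, -0.0187, 0.1947]
tool_rot: [3.142, -0.0, -0.0]
wrist_force: [0.1, 0.8, -0.0]
width: 0.0
grip_force: 0.0
```

View pics/t2.png

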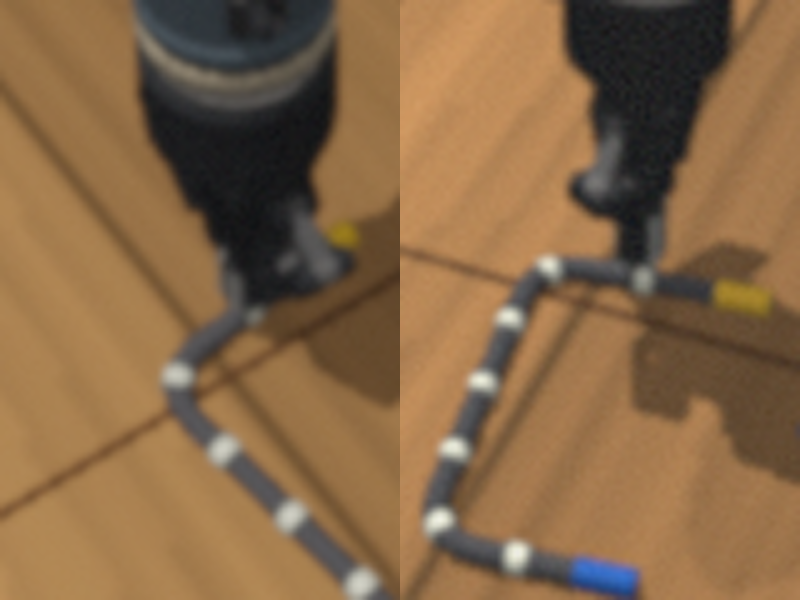

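The fingertips are right over mark 1, just above the bar: scene half (245,310), side half (642,265). Continuing round the first bend.

```bash
python3 -m pendant '[[0.4,-0.05,0,0,0,0,0],[0.45,-0.05,0,0,0,0,0],[0.45,-0.05,0,0,0,0,0],[0.4,-0.08,0,0,0,0,0],[0.3,-0.2,0,0,0,0,0],[0.27,-0.25,0,0,0,0,0],[0.15,-0.3,0,0,0,0,0],[0.05,-0.4,0,0,0,0,0],[-0.03,-0.4,0,0,0,0,0],[-0.05,-0.4,0,0,0,0,0]]'
```

```text
clock: 7.35
eef_pos: [0.6418, 0.0259, 0.1947]
tool_rot: [-3.141, 0.0, 0.0]
wrist_force: [-0.1, 0.5, 0.5]
width: -0.0003
grip_force: 0.0
```

Run:
```python
from h import *
import cv2
print([readout.observe()["eef_pos"].round(4)])
o=[]
for n,m in (("scene",(305,255)),("side",(315,275))):
    im=imaging.snapshot(n)[:,:,::-1]; x0,y0=m[0]-40,m[1]-60
    o.append(cv2.resize(im[y0:y0+120,x0:x0+80],None,fx=5,fy=5,interpolation=cv2.INTER_CUBIC))
cv2.imwrite("pics/t3.png",np.hstack(o))
```

```text
[array([0.6418, 0.0259, 0.1947])]
```

View pics/t3.png

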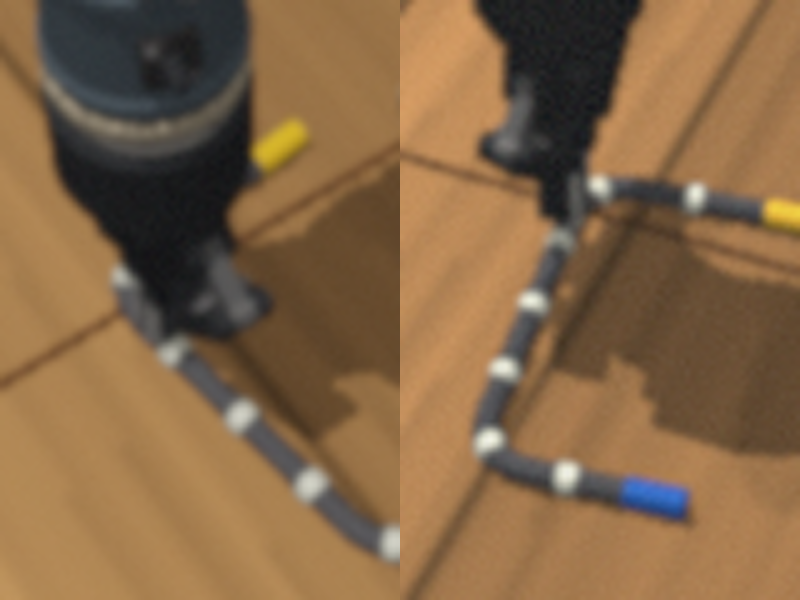

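The tips are on the base line just before mark 3 (scene half (170,335), side half (560,220)), and the bar has not shifted. Continuing.

```bash
python3 -m pendant '[[-0.06,-0.51,0,0,0,0,0],[-0.06,-0.51,0,0,0,0,0],[-0.07,-0.51,0,0,0,0,0],[-0.06,-0.51,0,0,0,0,0],[-0.07,-0.51,0,0,0,0,0],[-0.06,-0.51,0,0,0,0,0],[-0.07,-0.51,0,0,0,0,0],[-0.06,-0.51,0,0,0,0,0],[-0.06,-0.51,0,0,0,0,0],[-0.06,-0.51,0,0,0,0,0]]'
python3 -m pendant '[[-0.05,-0.4,0,0,0,0,0],[-0.13,-0.4,0,0,0,0,0],[-0.25,-0.35,0,0,0,0,0],[-0.35,-0.25,0,0,0,0,0],[-0.45,-0.08,0,0,0,0,0],[-0.5,0,0,0,0,0,0],[-0.5,0.05,0,0,0,0,0],[0,0,0,0,0,0,0],[0,0,0,0,0,0,0],[0,0,0,0,0,0,0]]'
python3 - <<'E'
from h import *
import cv2
o=[]
for n,m in (("scene",(355,275)),("side",(325,295))):
    im=imaging.snapshot(n)[:,:,::-1]; x0,y0=m[0]-40,m[1]-60
    o.append(cv2.resize(im[y0:y0+120,x0:x0+80],None,fx=5,fy=5,interpolation=cv2.INTER_CUBIC))
cv2.imwrite("pics/t4.png",np.hstack(o))
E
```

```text
clock: 8.45
eef_pos: [0.6294, 0.1277, 0.1947]
tool_rot: [3.142, -0.0, -0.0]
wrist_force: [0.0, 0.5, -0.5]
width: -0.0002
grip_force: 0.0
clock: 9.45
eef_pos: [0.5854, 0.1551, 0.1949]
tool_rot: [-3.142, -0.001, -0.001]
wrist_force: [0.4, -0.0, 0.9]
width: 0.0
grip_force: 0.0
```

View pics/t4.png

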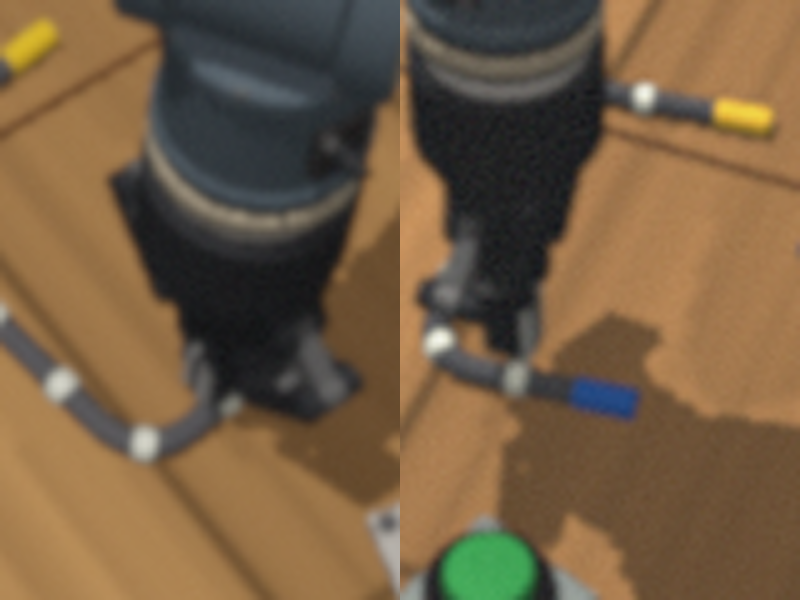

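The tips are just above mark 7 (scene half (228,395), side half (515,360)). I'll finish at the blue end, pause and rise.

```bash
python3 -m pendant '[[-0.45,0.04,0,0,0,0,0],[-0.45,0.04,0,0,0,0,0],[-0.45,0.04,0,0,0,0,0],[-0.45,0.04,0,0,0,0,0],[-0.45,0.04,0,0,0,0,0],[0,0,0,0,0,0,0],[0,0,-1,0,0,0,0],[0,0,-1,0,0,0,0],[0,0,-1,0,0,0,0],[0,0,-1,0,0,0,0]]'
python3 -m pendant '[[0,-0.7,-0.5,0,0,0,0],[0,-0.7,0,0,0,0,0],[0,-0.7,0,0,0,0,0],[0,-0.7,0,0,0,0,0],[0,0,0,0,0,0,0],[0,0,0,0,0,0,0],[0,0,0,0,0,0,0],[0,0,0,0,0,0,0],[0,0,0,0,0,0,0],[0,0,0,0,0,0,0]]'
python3 - <<'E'
from h import *
import cv2
s=readout.observe(); im=imaging.snapshot("wrist"); print(s["eef_pos"],s["tool_rot"])
np.savez("w2.npz",p=s["eef_pos"],r=s["tool_rot"])
o=np.zeros(1)
cv2.imwrite("pics/w2.png",im[:,:,::-1])
def green(im):
    h=cv2.cvtColor(im,cv2.COLOR_RGB2HSV); m=cv2.inRange(h,(50,110,60),(80,255,255))
    n,_,st,c=cv2.connectedComponentsWithStats(m); return [(c[i].round(1),st[i,4]) for i in range(1,n) if st[i,4]>60]
for n in ("scene","side"):
    for c,a in green(imaging.snapshot(n)): print(n,c,a,hit(n,c,.058))
for c,a in green(im): print("wrist",c,a,whit(s["eef_pos"],s["tool_rot"],c,.058))
E
```

```text
clock: 10.55
eef_pos: [0.5401, 0.1515, 0.2756]
tool_rot: [-3.141, -0.001, -0.0]
wrist_force: [-0.0, -0.3, 0.2]
width: 0.0002
grip_force: 0.0
clock: 11.55
eef_pos: [0.5401, 0.207, 0.2847]
tool_rot: [3.141, -0.0, -0.001]
wrist_force: [-0.4, -0.3, 0.1]
width: -0.0004
grip_force: 0.0
[0.54006166 0.20699336 0.28473105] [ 3.14133931e+00 -8.93741778e-05 -1.01458452e-03]
scene [419.9 321.2] 304 [0.54183559 0.282101  ]
scene [471.8 394.6] 296 [0.55862914 0.42985642]
side [302.2 350. ] 279 [0.53847971 0.28360274]
side [254.6 419.4] 321 [0.5549765  0.43100181]
wrist [173.3 269.1] 3736 [0.54157393 0.27708046]
```

View pics/w2.png

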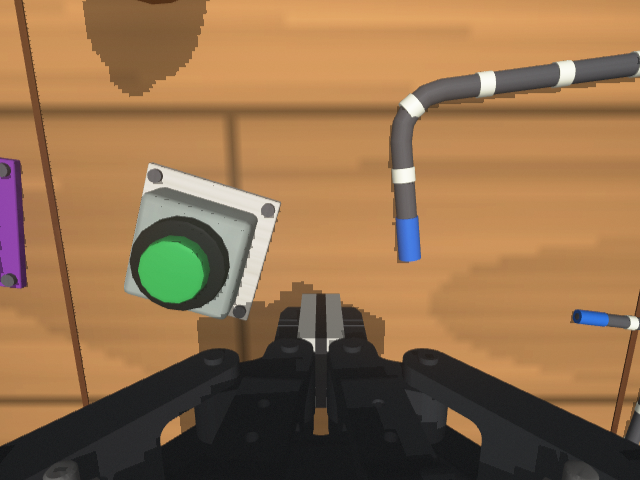

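The blue end has been passed and the bar is undisturbed. The green button is at (173,269), about (0.541, 0.280), with the purple one off to the left. I'll move over it and come down to about 6 mm above.

```bash
python3 -m pendant '[[0,-0.91,0,0,0,0,0],[0,-0.91,0,0,0,0,0],[0,-0.91,0,0,0,0,0],[0.05,-0.91,0,0,0,0,0],[0,0,0,0,0,0,0],[0,0,0.6,0,0,0,0],[0,0,0.6,0,0,0,0],[0,0,0.6,0,0,0,0],[0,0,0.6,0,0,0,0],[0,0,0,0,0,0,0]]'
python3 -m pendant '[[0,0,0.1,0,0,0,0],[0,0,0.1,0,0,0,0],[0,0,0.1,0,0,0,0],[0,0,0.05,0,0,0,0],[0,0,0.05,0,0,0,0],[0,0,0.05,0,0,0,0],[0,0,0.05,0,0,0,0],[0,0,0,0,0,0,0],[0,0,0,0,0,0,0],[0,0,0,0,0,0,0]]'
```

```text
clock: 12.7
eef_pos: [0.5404, 0.2791, 0.2341]
tool_rot: [3.139, 0.004, -0.001]
wrist_force: [-0.4, -0.5, -0.1]
width: -0.0
grip_force: 0.0
clock: 13.7
eef_pos: [0.5412, 0.2803, 0.227]
tool_rot: [-3.141, -0.001, -0.0]
wrist_force: [0.5, 0.5, 3.9]
width: -0.0001
grip_force: 2.0
```

```bash
python3 -m pendant '[[0,0,0.05,0,0,0,0],[0,0,0.05,0,0,0,0],[0,0,0.03,0,0,0,0],[0,0,0,0,0,0,0],[0,0,0,0,0,0,0],[0,0,0,0,0,0,0],[0,0,0,0,0,0,0],[0,0,0,0,0,0,0],[0,0,0,0,0,0,0],[0,0,0,0,0,0,0]]'
```

```text
clock: 14.7
eef_pos: [0.5412, 0.2805, 0.2254]
tool_rot: [-3.141, -0.001, -0.0]
wrist_force: [-1.3, -1.6, 11.6]
width: 0.0001
grip_force: 5.8
```

11.6 N is well past the 5 N full-press force, so the button is on its stop. Releasing straight up.

```bash
python3 -m pendant '[[0,0,0,0,0,0,0],[0,0,-0.2,0,0,0,0],[0,0,-0.5,0,0,0,0],[0,0,-1,0,0,0,0],[0,0,-1,0,0,0,0],[0,0,-1,0,0,0,0],[0,0,-1,0,0,0,0],[0,0,-1,0,0,0,0],[0,0,0,0,0,0,0],[0,0,0,0,0,0,0]]'
python3 - <<'E'
from h import *
import cv2
cv2.imwrite("pics/end.png",imaging.snapshot("scene")[:,:,::-1])
E
```

```text
clock: 15.7
eef_pos: [0.5406, 0.28, 0.3376]
tool_rot: [3.141, 0.001, -0.0]
wrist_force: [-0.4, 0.5, -0.3]
width: 0.0001
grip_force: 0.0
```

View pics/end.png

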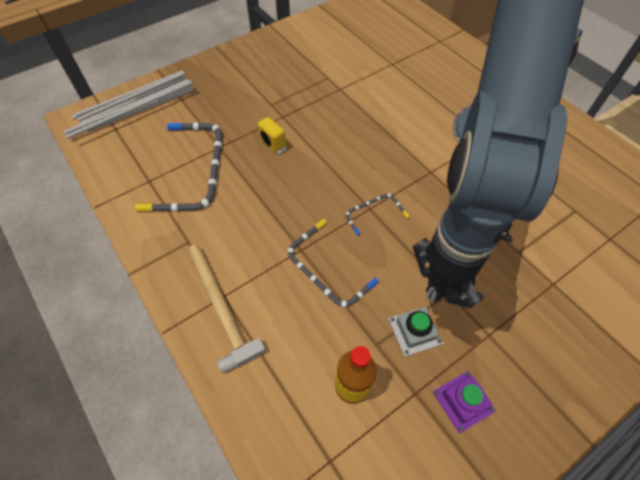

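The bar (322,223)–(373,285) and everything else is where it started. The button (420,322) is back up and the gripper is clear.

```bash
python3 -c "
from station import finish_job
print(finish_job())"
```

```text
the job is handed in; nothing more can be done
None
```

I ran the shut fingertips about 1 cm above the bar from the yellow end to the blue end past every mark, then pressed the counter fully down (11.6 N) and let it spring back. I handed the job in at about 16 s, with the bar and everything else looking unmoved in the final picture.

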